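# Find the slack relay on the test panel and eject it

### The arm

A 7-joint arm with a two-finger parallel gripper is mounted at the origin on a cart in front of the work surface, level with it; the furniture and walls round the work are solid. World frame = base frame: x ahead of the robot, y to its left, z up, the work surface at z = 0. Lengths are in m, angles in rad, forces in N, time in s.
With the tool pointing down it reaches from about 0.4 to 0.85 m from the base axis. Payload 10.4 kg.
Tool frame: the origin (TCP) lies on the centre line of the jaws, within the pads' length; the fingertips stand 8 mm ahead of it and the grasp point (between the pads) lies 11 mm behind it (r.finger_overhang is the distance from the TCP to the fingertips, in m); z points along the fingers, y is the line along which they close (so a half turn about z gives the same grasp; the last joint's range is limited). The gripper opens to 87 mm and grips with 3 to 60 N. Pads are 19 mm wide; open, the fingers measure 117 mm over their backs; the gripper's body (75 mm by 190 mm) begins 51 mm behind the grasp point.
Start: joints at [1.297, 0.332, -0.065, 1.46, 0.022, 1.35, -0.088], TCP at [0.155, -0.605, 0.231] pointing down, gripper open.
Joint ranges: [-2.6, 2.6], [-0.5, 2.12], [-1.47, 1.34], [0.16, 2.42], [-1.27, 4.41], [0.06, 2.06], [-2.6, 2.6]. Speed limits (rad/s): [2.22, 2.22, 2.79, 2.79, 3.14, 3.14, 3.14].

### API

Orientations are given as a unit quaternion [x, y, z, w].
In Python, from bench import r, vision gives the robot as it stands.
- The arm moves only by the tool drive_tool, never from a script. Its argument "series" is a list of rows, each a list of 2 entries, a list of its own where there are three numbers: the shift along the world's x, y, z in cm, then the turn about the world's z in degrees. A call has exactly 10 rows; each row shifts and turns the commanded pose from where the row before left it; what a row does not reach is not made up. A row lasts 1/8 s, in which the tool goes at most 62.5 mm and 10.7 degrees, less where a joint would pass 70% of its speed; a pose out of reach is approached as far as the arm can. A call with a gripper value outside its range is refused whole. "hand" is the closure, from 0 (fully open) to 1 (shut), set as the call begins (left out, the last holds). The fingers move at their own pace and stop on an object; "newtons" is the grip in N (left out, the last holds). Time passes only in rows, so rows that do not move let the fingers close, or fill a call up. It gives the time, the measured TCP pose, the force, the opening and the grip force at its end, in the units of the state.
- r.read_state(): the state, without advancing time (a new reading comes with each control period).
- vision.camera(name): name is "scene" or "top"; returns a dict with "color" (480x640x3 uint8, red, green, blue), "intrinsics" (3x3 intrinsics, pixels), "k1" (the pictures are not rectified: a ray, as slopes to the right and down, at radius r is drawn at 1 + k1 r^2 times it, then the intrinsics apply), "R" (3x3) and "t" (3): a world point X has camera coordinates R X + t. Camera axes: x right, y down, z forward; pixel columns grow to the right and rows downward; lengths in m; the calibration is good to about 2 mm. A picture is of the moment at which its call begins. There is no depth.
- r.close_job(): hands the job in; it is judged then, once.
The state is a dict: "time": time; "joint_positions": joint angles; "joint_vel": joint speeds; "joint_torque": joint torques, N m; "ee_pos": TCP position; "eef_rot": TCP orientation; "ft_force": force on the tool from outside, world axes, zero at the start; "torque": the same for the moment, N m; "width": finger opening in m; "grip_force": force on a finger pad.
Only numpy, scipy, OpenCV 4.12 (cv2) and the standard library are available. Lean on these libraries where they do the work, as an engineer would, in place of code of your own. Each camera call takes 0.05 s, during which the arm holds its last target. There are 200 camera calls.

### The job

One of the four plug-in relays on the test panel has gone slack in its socket. Wiggle the relays sideways along the rail, pushing near the top, until you find the one that gives, and then press that relay's ejector tab right down so that it lifts out of its contacts. The sound relays must stay plugged in.

Things in the scene. Friction and masses are not known exactly. Their poses are not given: they have to be found in the camera images.
- relay_1 (a point): Middle of the top, as it starts, of the leftmost (+y end) of four upright clear-cased relays in a row 72 mm apart, each 29 mm deep (point x, away from the robot) by 22 mm wide (point y, along the rail to the left) by 32 mm tall, tops 80 mm above the desk. Fixed point of the panel; z up.
- relay_2 (a point): The same for the relay second from the left. The socket under each relay is 27 mm wide and up to 46 mm above the desk; along the rail there is 50 mm free between one relay and the next.
- relay_3 (a point): The same for the relay third from the left. Each relay leans, if at all, about a line across the rail 44 mm below its top: pushed 14 mm below its top the slack one gives about 5 mm each way, a sound one hardly 0.5 mm.
- relay_4 (a point): The same for the rightmost relay.
- ejector_1 (a point): Press point of relay_1's ejector: a black tab, 13 mm wide and 36 mm long, on the robot's side of the socket, hinged 24 mm in front of the relay's middle, sloping up towards the robot at 29 degrees. The point is on its upper face near the raised end, 50 mm in front of the relay's middle, 60 mm above the desk. Axes as relay_1's. Fixed: marks the tab at rest.
- ejector_2 (a point): The same for the relay in place 2. Pressed straight down here with about 5 N a tab swings 0.42 rad until it lies almost level; this spot sinks 12 mm, then meets a firm stop. The tab stays where it is left.
- ejector_3 (a point): The same for the relay in place 3.
- ejector_4 (a point): The same for the relay in place 4.
- rock_a (a joint): Sideways lean of one of the four relays (rad, 0 upright, + to the left along the rail). Sound: 0.01 at most. Slack: up to 0.16 each way under less than 1 N, then a stop; it springs back roughly upright when let go. The letters a to d are in no order along the rail and change places from start to start.
- lift_a (a joint): How far the relay of rock_a is raised out of its socket by its ejector (m): 0 plugged in, 0.0072 with the tab fully down.
- rock_b (a joint): The same lean for relay b, wherever it stands.
- lift_b (a joint): The same rise for relay b, wherever it stands.
- rock_c (a joint): The same lean for relay c, wherever it stands.
- lift_c (a joint): The same rise for relay c, wherever it stands.
- rock_d (a joint): The same lean for relay d, wherever it stands.
- lift_d (a joint): The same rise for relay d, wherever it stands.

How it is judged:
On the way, in this order (a step that is already met when the one before it is completed fails the run):
1. the slack relay has been pushed over sideways, to either side, through at least half of its play (0.08 rad) ((value of joint rock_c above 0.08 rad or value of joint rock_c below -0.08 rad)), for 0.05 s.
2. after that the slack relay has been raised out of its contacts with its ejector (at least 5.5 of 7.2 mm) (value of joint lift_c above 0.0055 m), for 0.1 s.
At the end, for the whole second after the job is handed in: The slack relay stands raised out of its socket by at least 5.5 mm (its ejector tab at least three quarters down; fully down is 7.2 mm), and the other three relays are still plugged in (raised less than 2 mm) (value of joint lift_c above 0.0055 m and value of joint each of lift_a, lift_b, lift_d below 0.002 m); the robot touches nothing.
It fails at once if the ejector of a sound relay is worked: it rises more than 3 mm (value of joint any of lift_a, lift_b, lift_d above 0.003 m).
It also fails if it takes over 61 s, if anything falls off the work surface, if the arm or the gripper's body presses on something with over 40 N, if the wrist force passes 120 N, or if a joint passes its speed limit or range.

## Working session

There is one attempt and no reset: what is moved stays moved. The work goes in short steps, Python scripts to look and compute and a tool call to move; the robot and the scene stay as the last step left them, time stands still between calls to the robot, and variables do not carry over. Pictures are saved under pics/ and viewed, at most 10 in all, crops included, and the job is handed in when it is done.

Besides the shell and the picture viewer there is one more tool, called by a JSON object that holds its "method" and its "body", one argument or row to a line. drive_tool: Moves the arm, as the interface text tells. Its arguments: {"type":"object","properties":{"series":{"type":"array"},"hand":{"type":"number"},"newtons":{"type":"number"}},"required":["series"]}

```bash
mkdir -p pics
python3 - <<'E'
from bench import r, vision
import cv2,numpy as np
for n in("scene","top"):
    c=vision.camera(n); cv2.imwrite(f"pics/{n}0.png",c["color"][:,:,::-1]); np.savez(f"pics/{n}0.npz",**c)
    print(n,c["intrinsics"].tolist(),c["k1"],(-c["R"].T@c["t"]).round(3),c["R"].round(3).tolist())
s=r.read_state();print({k:s[k] for k in("time","ee_pos","eef_rot","width","ft_force")})
E
```

```text
scene [[483.4079136364561, 0.0, 324.8667461874749], [0.0, 483.4079136364561, 239.0144028514917], [0.0, 0.0, 1.0]] 0.003959406071251478 [ 0.239 -0.439  0.735] [[0.842, -0.54, -0.01], [-0.42, -0.643, -0.64], [0.339, 0.543, -0.768]]
top [[541.9284237617719, 0.0, 315.7686804209349], [0.0, 541.9284237617719, 240.2107949084887], [0.0, 0.0, 1.0]] -0.07058795679568983 [0.503 0.005 0.941] [[-0.004, -1.0, -0.013], [-0.999, 0.005, -0.051], [0.051, 0.013, -0.999]]
{'time': 0.1, 'ee_pos': array([ 0.15501766, -0.60512967,  0.22981727]), 'eef_rot': array([ 9.92145971e-01,  1.25083803e-01, -1.26274684e-04, -6.31794458e-04]), 'width': 0.0868903828838522, 'ft_force': array([-0.28375508,  0.05893429,  0.52816512])}
```

View pics/scene0.png

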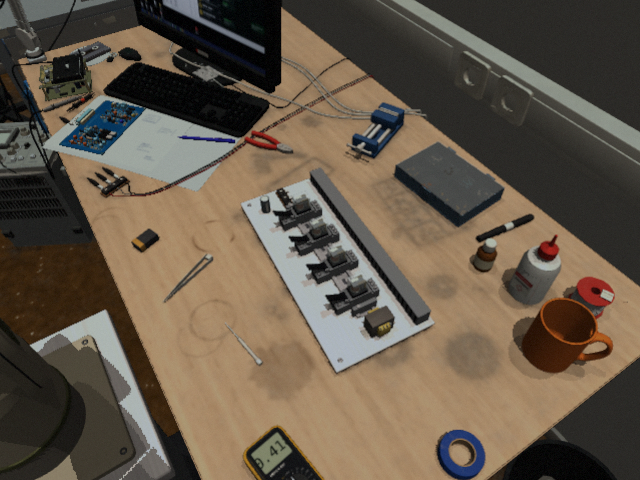

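View pics/top0.png

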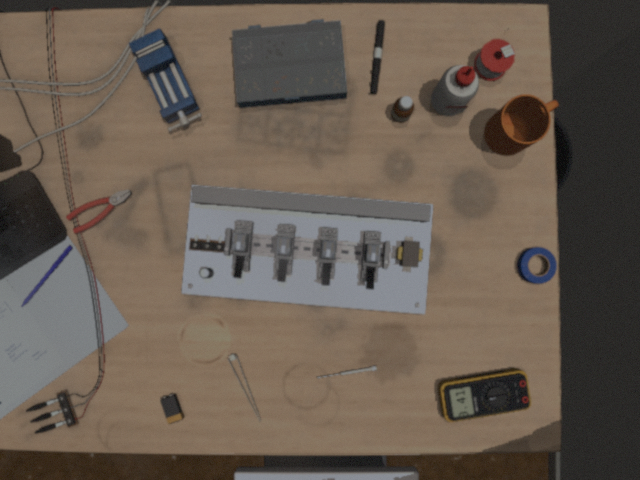

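The scene view shows four clear relays with black tabs in a row, and the top view confirms it. In the top view the relays are near (240,240), (284,243), (327,247) and (371,250), with their tabs just below at (239,268) to (370,280). The panel is turned by about 4.5°.

```bash
cat > h.py <<'E'
import cv2,numpy as np
def ray(c,uv,z):
    K=c["intrinsics"];p=np.array([[(uv[0]-K[0,2])/K[0,0],(uv[1]-K[1,2])/K[1,1]]]);k=float(c["k1"])
    q=p.copy()
    for _ in range(20): q=p/(1+k*(q**2).sum())
    d=c["R"].T@np.array([*q[0],1]);o=-c["R"].T@c["t"]
    return o+d*(z-o[2])/d[2]
def proj(c,X):
    x=c["R"]@np.asarray(X)+c["t"];q=x[:2]/x[2];q=q*(1+float(c["k1"])*(q@q))
    return c["intrinsics"][:2,:2]@q+c["intrinsics"][:2,2]
E
python3 - <<'E'
from h import *
c=np.load("pics/top0.npz");im=c["color"]
w=((im.min(2)>115)&(im.max(2).astype(int)-im.min(2)<35)).astype(np.uint8)
w[:180]=0;w[320:]=0;w[:,:178]=0;w[:,440:]=0
cs=cv2.findContours(w,0,2)[0];b=max(cs,key=cv2.contourArea);print("panel",cv2.minAreaRect(b))
m=(im.max(2)<45).astype(np.uint8);m[:225]=0;m[300:]=0;m[:,:225]=0;m[:,390:]=0
n,l,s,ce=cv2.connectedComponentsWithStats(m)
for i in range(1,n):
    if s[i,4]>40:
        q=np.argwhere(l==i)[:,::-1].astype(np.float32)
        print(s[i],ce[i].round(1),ray(c,ce[i],.055).round(4),cv2.minAreaRect(q))
cv2.imwrite("pics/crop.png",cv2.resize(im[215:305,180:440,::-1],None,fx=3,fy=3,interpolation=2))
d=np.load("pics/scene0.npz")["color"]
cv2.imwrite("pics/crop2.png",cv2.resize(d[165:375,230:440,::-1],None,fx=2.8,fy=2.8,interpolation=2))
E
```

```text
panel ((306.935791015625, 250.04408264160156), (244.54135131835938, 110.09590911865234), 4.184916019439697)
[234 256  10  21 128] [238.5 266. ] [0.5066 0.1429 0.055 ] ((238.55772399902344, 266.2115173339844), (6.6679487228393555, 20.199962615966797), 11.309932708740234)
[366 267   9  21 143] [369.7 276.3] [ 0.4887 -0.0715  0.055 ] ((369.36175537109375, 276.9249267578125), (7.5946807861328125, 20.33037757873535), 6.709837436676025)
```

View pics/crop.png

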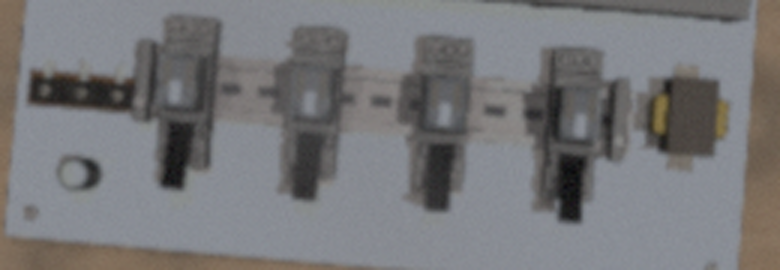

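View pics/crop2.png

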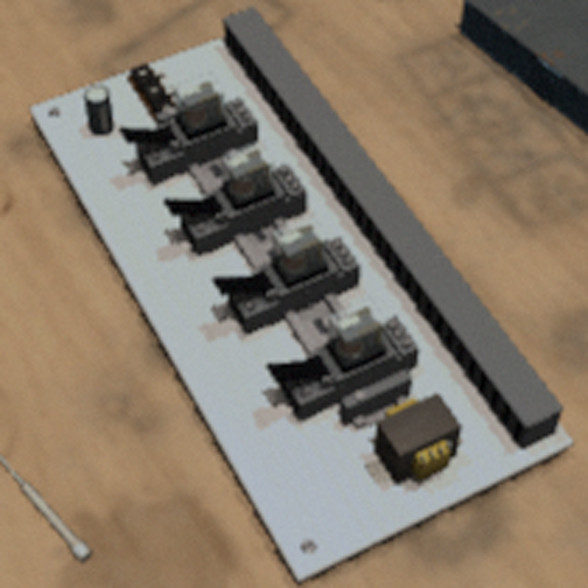

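The crops show the black tab tips in the top view at crop (172,188), (303,197), (435,207) and (570,219). The clear relay cases sit above them, and the transformer is to the right of relay 4. Next I'll fit the row and check it by projecting it into both views.

Run:
```python
from h import *
c=np.load("pics/top0.npz");d=np.load("pics/scene0.npz")
tips=[ray(c,(180+x/3,215+y/3),.064) for x,y in((172,188),(303,197),(435,207),(570,219))]
print(np.round(tips,4))
t1,t4=np.array([.5066,.1429]),np.array([.4887,-.0715])
u=(t1-t4)/np.linalg.norm(t1-t4);f=np.array([u[1],-u[0]]);print(u,np.degrees(np.arctan2(u[0],u[1])))
mid=(t1+t4)/2+.040*f
R=[mid+u*.072*(1.5-i) for i in range(4)]
print("relays",np.round(R,4),"ej",np.round([p-.05*f for p in R],4),"tips",np.round([p-.0555*f for p in R],4))
for cc,n,(x0,y0,w,h),s in((c,"top",(180,215,260,90),3),(d,"scene",(230,165,210,210),2.8)):
    im=cv2.resize(cc["color"][y0:y0+h,x0:x0+w,::-1],None,fx=s,fy=s,interpolation=2)
    for p in R:
        for a,b in((-1,-1),(-1,1),(1,-1),(1,1)):
            X=[*(p+a*.0145*f+b*.011*u),.08];q=((proj(cc,X)-(x0,y0)+.5)*s).astype(int);cv2.circle(im,tuple(map(int,q)),2,(0,255,0),-1)
        for bb in(-1,1):
            X=[*(p-.0555*f+bb*.0065*u),.063];q=((proj(cc,X)-(x0,y0)+.5)*s).astype(int);cv2.circle(im,tuple(map(int,q)),2,(0,0,255),-1)
    cv2.imwrite(f"pics/chk_{n}.png",im)
```

```text
[[ 0.4876  0.1434  0.064 ]
 [ 0.4825  0.0725  0.064 ]
 [ 0.4769  0.0014  0.064 ]
 [ 0.4701 -0.0711  0.064 ]]
[0.08319934 0.99653292] 4.772488068779652
relays [[ 0.5465  0.14  ]
 [ 0.5405  0.0682]
 [ 0.5345 -0.0035]
 [ 0.5285 -0.0753]] ej [[ 0.4967  0.1442]
 [ 0.4907  0.0724]
 [ 0.4847  0.0007]
 [ 0.4787 -0.0711]] tips [[ 0.4912  0.1446]
 [ 0.4852  0.0729]
 [ 0.4792  0.0011]
 [ 0.4732 -0.0706]]
```

View pics/chk_top.png

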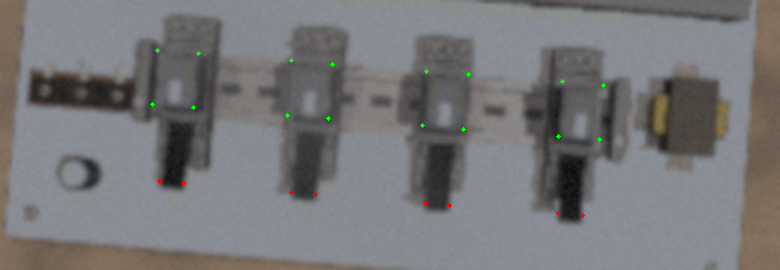

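View pics/chk_scene.png

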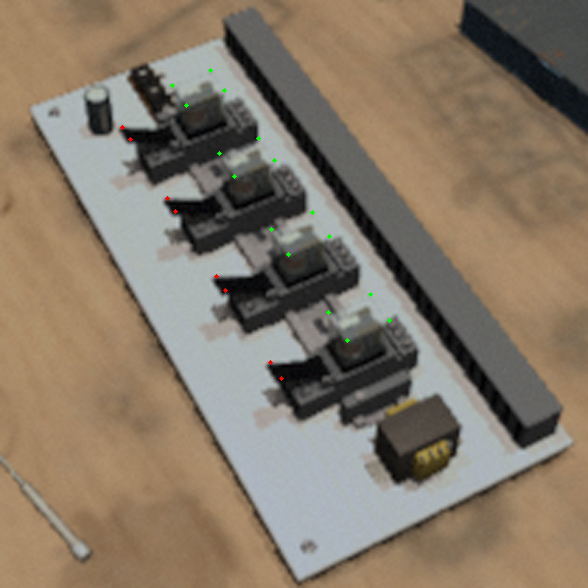

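The fit sits about 3 mm too far in x and 1 mm too far in y against both pictures. The corrected relay centres are about (0.5435,0.139), (0.5375,0.067), (0.5315,−0.005) and (0.5255,−0.077), with spacing and heights consistent. I'll move to the gap between relays 3 and 4 first.

{"method": "drive_tool", "body": {
  "series": [
    [[3,4.5,0],-1.9],
    [[3,4.5,0],-1.9],
    [[3,4.5,0],-1.9],
    [[3,4.5,0],-1.9],
    [[3,4.5,0],-1.9],
    [[3,4.5,0],-1.9],
    [[3,4.5,0],-1.9],
    [[3,4.5,0],-1.9],
    [[3,4.5,0],-1.9],
    [[3,4.5,0],-2.0]
  ],
  "hand": 1,
  "newtons": 20
}}

```text
time: 1.35
ee_pos: [0.4557, -0.1539, 0.2305]
eef_rot: [0.999, -0.042, -0.0, 0.0]
ft_force: [1.1, -1.0, -1.0]
width: 0.0017
grip_force: 0.0
```

{"method": "drive_tool", "body": {
  "series": [
    [[2.4,3.8,0],0],
    [[2.4,3.8,0],0],
    [[2.5,3.7,0],0],
    [[0,0,-3],0],
    [[0,0,-3],0],
    [[0,0,-3],0],
    [[0,0,-3],0],
    [[0,0,-2],0],
    [[0,0,-1.6],0],
    [[0,0,0],0]
  ]
}}

```text
time: 2.6
ee_pos: [0.5274, -0.0424, 0.0736]
eef_rot: [0.999, -0.041, -0.001, -0.0]
ft_force: [-0.1, -0.5, -0.0]
width: 0.0003
grip_force: 0.0
```

Run:
```python
from h import *
from bench import r,vision
c=vision.camera("scene");im=c["color"]
cv2.imwrite("pics/g34.png",cv2.resize(im[130:380,210:460,::-1],None,fx=2.4,fy=2.4,interpolation=2))
s=r.read_state();print(s["ee_pos"],s["ft_force"])
```

```text
[ 0.52806232 -0.04241228  0.07455377] [-0.06714982 -0.42990499  0.19240002]
```

View pics/g34.png

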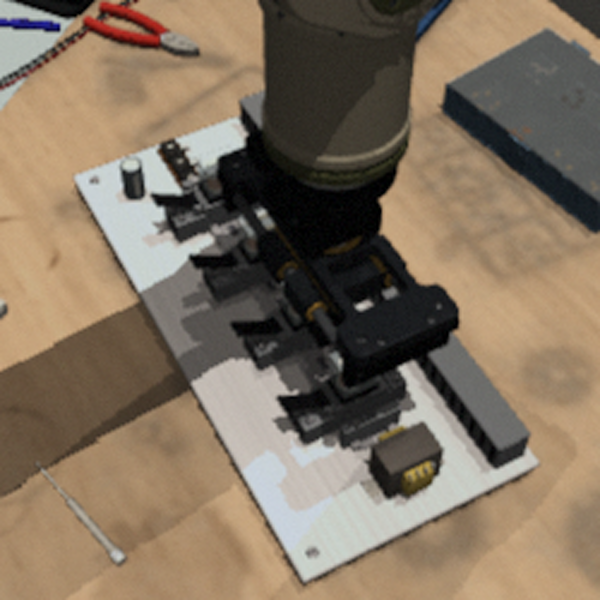

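The closed fingers are in the gap between relays 3 and 4, around (330,320), and not touching. Now I'll push relay 3 to the left.

{"method": "drive_tool", "body": {
  "series": [
    [[0.02,0.2,0],0],
    [[0.02,0.2,0],0],
    [[0.02,0.2,0],0],
    [[0.02,0.2,0],0],
    [[0.01,0.1,0],0],
    [[0.01,0.1,0],0],
    [[0,0.1,0],0],
    [[0,0,0],0],
    [[0,0,0],0],
    [[0,0,0],0]
  ]
}}

```text
time: 3.9
ee_pos: [0.5291, -0.0315, 0.0746]
eef_rot: [0.999, -0.041, 0.0, 0.0]
ft_force: [0.4, 0.4, 0.1]
width: 0.0003
grip_force: 0.0
```

{"method": "drive_tool", "body": {
  "series": [
    [[0.01,0.1,0],0],
    [[0,0.1,0],0],
    [[0,0,0],0],
    [[0,0,0],0],
    [[0,0,0],0],
    [[0,0,0],0],
    [[0,0,0],0],
    [[0,0,0],0],
    [[0,0,0],0],
    [[0,0,0],0]
  ]
}}

```text
time: 5.15
ee_pos: [0.5292, -0.0295, 0.0745]
eef_rot: [0.999, -0.041, -0.0, 0.0]
ft_force: [0.8, 0.0, 0.1]
width: 0.0002
grip_force: 0.0
```

{"method": "drive_tool", "body": {
  "series": [
    [[0.01,0.1,0],0],
    [[0.01,0.1,0],0],
    [[0,0,0],0],
    [[0,0,0],0],
    [[0,0,0],0],
    [[0,0,0],0],
    [[0,0,0],0],
    [[0,0,0],0],
    [[0,0,0],0],
    [[0,0,0],0]
  ]
}}

```text
time: 6.4
ee_pos: [0.5294, -0.0274, 0.0746]
eef_rot: [0.999, -0.041, -0.0, 0.0]
ft_force: [0.2, 1.0, 0.4]
width: 0.0005
grip_force: 0.0
```

Run:
```python
from h import *
from bench import r,vision
c=vision.camera("scene");im=c["color"]
cv2.imwrite("pics/p3.png",cv2.resize(im[210:330,270:400,::-1],None,fx=4.5,fy=4.5,interpolation=2))
s=r.read_state();print(s["ee_pos"],s["ft_force"])
```

```text
[ 0.52943256 -0.02745395  0.07457814] [ 0.84009151 -0.47452193 -0.58644686]
```

View pics/p3.png

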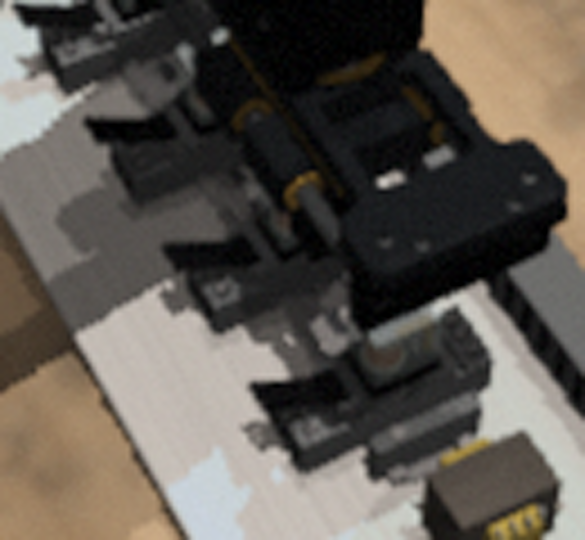

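The picture shows the fingers near relay 3, but the contact is hidden behind the gripper body. I'll keep pushing in small steps.

{"method": "drive_tool", "body": {
  "series": [
    [[0.01,0.1,0],0],
    [[0.01,0.1,0],0],
    [[0,0,0],0],
    [[0,0,0],0],
    [[0,0,0],0],
    [[0,0,0],0],
    [[0,0,0],0],
    [[0,0,0],0],
    [[0,0,0],0],
    [[0,0,0],0]
  ]
}}

```text
time: 7.7
ee_pos: [0.5296, -0.0254, 0.0746]
eef_rot: [0.999, -0.041, 0.0, 0.0]
ft_force: [1.0, 0.2, -0.4]
width: 0.0003
grip_force: 0.0
```

{"method": "drive_tool", "body": {
  "series": [
    [[0.01,0.1,0],0],
    [[0.01,0.1,0],0],
    [[0,0,0],0],
    [[0,0,0],0],
    [[0,0,0],0],
    [[0,0,0],0],
    [[0,0,0],0],
    [[0,0,0],0],
    [[0,0,0],0],
    [[0,0,0],0]
  ]
}}

```text
time: 8.95
ee_pos: [0.5298, -0.0235, 0.0746]
eef_rot: [0.999, -0.041, 0.0, 0.0]
ft_force: [-0.0, 0.3, 0.1]
width: 0.0008
grip_force: 0.0
```

{"method": "drive_tool", "body": {
  "series": [
    [[0.01,0.1,0],0],
    [[0.01,0.1,0],0],
    [[0,0,0],0],
    [[0,0,0],0],
    [[0,0,0],0],
    [[0,0,0],0],
    [[0,0,0],0],
    [[0,0,0],0],
    [[0,0,0],0],
    [[0,0,0],0]
  ]
}}

```text
time: 10.2
ee_pos: [0.53, -0.0215, 0.0746]
eef_rot: [0.999, -0.041, -0.0, 0.0]
ft_force: [-0.1, -0.2, 0.2]
width: 0.0001
grip_force: 0.2
```

{"method": "drive_tool", "body": {
  "series": [
    [[0.01,0.1,0],0],
    [[0.01,0.1,0],0],
    [[0,0,0],0],
    [[0,0,0],0],
    [[0,0,0],0],
    [[0,0,0],0],
    [[0,0,0],0],
    [[0,0,0],0],
    [[0,0,0],0],
    [[0,0,0],0]
  ]
}}

```text
time: 11.45
ee_pos: [0.5303, -0.0196, 0.0746]
eef_rot: [0.999, -0.041, 0.0, 0.0]
ft_force: [-1.2, -5.7, 1.9]
width: 0.0004
grip_force: 2.5
```

Contact: −5.7 N at y = −0.0196. To calibrate the finger thickness, I'll push relay 4 the other way.

{"method": "drive_tool", "body": {
  "series": [
    [[-0.08,-1,0],0],
    [[-0.08,-1,0],0],
    [[-0.08,-1,0],0],
    [[-0.04,-0.5,0],0],
    [[-0.02,-0.2,0],0],
    [[0,0,0],0],
    [[0,0,0],0],
    [[0,0,0],0],
    [[0,0,0],0],
    [[0,0,0],0]
  ]
}}

```text
time: 12.7
ee_pos: [0.5272, -0.0564, 0.0746]
eef_rot: [0.999, -0.041, -0.0, 0.0]
ft_force: [0.5, -0.4, -0.7]
width: 0.0004
grip_force: 0.0
```

{"method": "drive_tool", "body": {
  "series": [
    [[-0.01,-0.1,0],0],
    [[-0.01,-0.1,0],0],
    [[0,0,0],0],
    [[0,0,0],0],
    [[0,0,0],0],
    [[0,0,0],0],
    [[0,0,0],0],
    [[0,0,0],0],
    [[0,0,0],0],
    [[0,0,0],0]
  ]
}}

```text
time: 13.95
ee_pos: [0.5272, -0.0578, 0.0747]
eef_rot: [0.999, -0.041, 0.0, -0.0]
ft_force: [-0.2, 5.7, 1.5]
width: 0.0004
grip_force: 2.7
```

{"method": "drive_tool", "body": {
  "series": [
    [[-0.01,-0.1,0],0],
    [[-0.01,-0.1,0],0],
    [[0,0,0],0],
    [[0,0,0],0],
    [[0,0,0],0],
    [[0,0,0],0],
    [[0,0,0],0],
    [[0,0,0],0],
    [[0,0,0],0],
    [[0,0,0],0]
  ]
}}

```text
time: 15.2
ee_pos: [0.5271, -0.0582, 0.0748]
eef_rot: [0.999, -0.04, 0.0, -0.001]
ft_force: [-0.3, 10.5, 2.6]
width: 0.0005
grip_force: 5.0
```

Relay 4 is stiff. Relay 3 gave a contact position consistent with about 5 mm of give, given the measured gap centre. I'll confirm it from the gap between relays 2 and 3.

{"method": "drive_tool", "body": {
  "series": [
    [[0.1,1,0],0],
    [[0,0,2.5],0],
    [[0,0,2.5],0],
    [[0.25,3,0],0],
    [[0.25,3,0],0],
    [[0.18,2.2,0],0],
    [[0,0,-2.5],0],
    [[0,0,-2.5],0],
    [[0.08,1,0],0],
    [[0,0,0],0]
  ]
}}

```text
time: 16.45
ee_pos: [0.5359, 0.0428, 0.0755]
eef_rot: [0.999, -0.041, 0.0, -0.0]
ft_force: [-0.1, 0.6, 0.4]
width: 0.0004
grip_force: 0.0
```

{"method": "drive_tool", "body": {
  "series": [
    [[0.01,0.1,0],0],
    [[0.01,0.2,0],0],
    [[0,0,0],0],
    [[0,0,0],0],
    [[0,0,0],0],
    [[0,0,0],0],
    [[0,0,0],0],
    [[0,0,0],0],
    [[0,0,0],0],
    [[0,0,0],0]
  ]
}}

```text
time: 17.7
ee_pos: [0.5356, 0.0446, 0.0746]
eef_rot: [0.999, -0.041, -0.0, 0.0]
ft_force: [-0.9, -0.2, -0.5]
width: 0.0006
grip_force: 0.0
```

{"method": "drive_tool", "body": {
  "series": [
    [[0.01,0.2,0],0],
    [[0.01,0.1,0],0],
    [[0,0,0],0],
    [[0,0,0],0],
    [[0,0,0],0],
    [[0,0,0],0],
    [[0,0,0],0],
    [[0,0,0],0],
    [[0,0,0],0],
    [[0,0,0],0]
  ]
}}

```text
time: 18.95
ee_pos: [0.5358, 0.0474, 0.0746]
eef_rot: [0.999, -0.041, 0.0, 0.0]
ft_force: [0.1, -5.5, 2.6]
width: 0.0002
grip_force: 2.6
```

{"method": "drive_tool", "body": {
  "series": [
    [[-0.08,-1,0],0],
    [[-0.08,-1,0],0],
    [[-0.08,-1,0],0],
    [[-0.02,-0.2,0],0],
    [[-0.01,-0.2,0],0],
    [[-0.01,-0.2,0],0],
    [[0,0,0],0],
    [[0,0,0],0],
    [[0,0,0],0],
    [[0,0,0],0]
  ]
}}

```text
time: 20.2
ee_pos: [0.533, 0.0116, 0.0746]
eef_rot: [0.999, -0.041, 0.0, 0.0]
ft_force: [-0.1, 0.4, 0.0]
width: 0.0007
grip_force: 0.2
```

Relay 3 gives about 3.5 mm with no noticeable force, and relays 2 and 4 are stiff, so relay 3 is the slack one. Next I'll move over ejector 3 at (0.481, −0.0005).

{"method": "drive_tool", "body": {
  "series": [
    [[0.07,0.8,0],0],
    [[0,0,2.5],0],
    [[0,0,2.5],0],
    [[-2.65,-1.0,0],0],
    [[-2.65,-1.0,0],0],
    [[0,0,-2],0],
    [[0,0,-2],0],
    [[0,0,0],0],
    [[0,0,0],0],
    [[0,0,0],0]
  ]
}}

```text
time: 21.45
ee_pos: [0.4813, -0.0003, 0.0854]
eef_rot: [0.999, -0.041, 0.001, 0.0]
ft_force: [-0.8, -0.2, -0.2]
width: 0.0007
grip_force: 0.0
```

{"method": "drive_tool", "body": {
  "series": [
    [[0,0,-0.5],0],
    [[0,0,-0.5],0],
    [[0,0,-0.4],0],
    [[0,0,-0.3],0],
    [[0,0,0],0],
    [[0,0,0],0],
    [[0,0,0],0],
    [[0,0,0],0],
    [[0,0,0],0],
    [[0,0,0],0]
  ]
}}

```text
time: 22.7
ee_pos: [0.4807, -0.0005, 0.0676]
eef_rot: [0.999, -0.041, 0.0, 0.0]
ft_force: [-0.6, -0.0, 0.1]
width: 0.0
grip_force: 0.0
```

{"method": "drive_tool", "body": {
  "series": [
    [[0,0,-0.2],0],
    [[0,0,-0.2],0],
    [[0,0,-0.1],0],
    [[0,0,0],0],
    [[0,0,0],0],
    [[0,0,0],0],
    [[0,0,0],0],
    [[0,0,0],0],
    [[0,0,0],0],
    [[0,0,0],0]
  ]
}}

```text
time: 23.95
ee_pos: [0.4808, -0.0004, 0.0626]
eef_rot: [0.999, -0.041, 0.0, 0.0]
ft_force: [0.1, -0.7, -0.1]
width: 0.0002
grip_force: 0.1
```

Run:
```python
from h import *
from bench import r,vision
c=vision.camera("scene");im=c["color"]
cv2.imwrite("pics/e3.png",cv2.resize(im[200:330,240:380,::-1],None,fx=4.3,fy=4.3,interpolation=2))
```

```text
(no output)
```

View pics/e3.png

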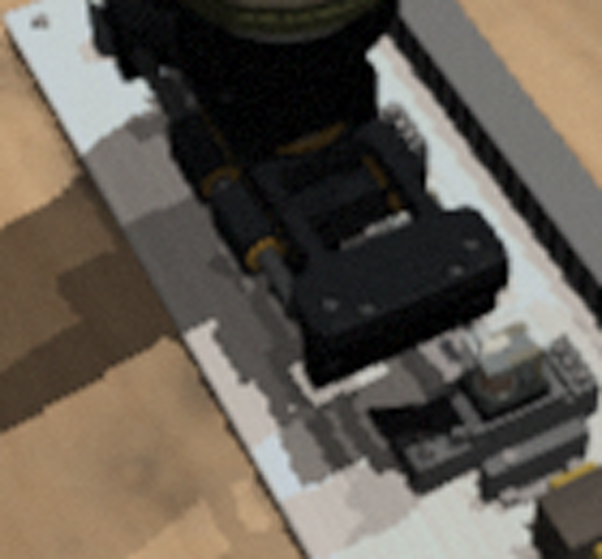

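The gripper hides the tab. I'll carry on down to the stop.

{"method": "drive_tool", "body": {
  "series": [
    [[0,0,-0.1],0],
    [[0,0,-0.1],0],
    [[0,0,-0.1],0],
    [[0,0,-0.1],0],
    [[0,0,-0.1],0],
    [[0,0,-0.1],0],
    [[0,0,-0.1],0],
    [[0,0,0],0],
    [[0,0,0],0],
    [[0,0,0],0]
  ]
}}

```text
time: 25.25
ee_pos: [0.4808, -0.0005, 0.0566]
eef_rot: [0.999, -0.041, -0.0, 0.0]
ft_force: [-8.6, -0.5, 19.0]
width: 0.0004
grip_force: 9.6
```

A firm stop at a tip height of about 0.049, which matches the tab lying level. Now I'll lift straight up and move clear.

{"method": "drive_tool", "body": {
  "series": [
    [[0,0,0.5],0],
    [[0,0,2],0],
    [[0,0,3],0],
    [[0,0,4],0],
    [[0,0,4],0],
    [[-1,-4,1],0],
    [[-1,-5,0],0],
    [[-1,-5,0],0],
    [[0,-5,0],0],
    [[0,-4,0],0]
  ]
}}

```text
time: 26.5
ee_pos: [0.4505, -0.2329, 0.2006]
eef_rot: [0.999, -0.042, 0.0, 0.0]
ft_force: [-0.2, 0.2, 0.7]
width: 0.0008
grip_force: 0.0
```

Run:
```python
from h import *
from bench import r,vision
a=vision.camera("top")["color"][215:305,200:420,::-1];im=vision.camera("scene")["color"][165:375,230:440,::-1]
a=cv2.resize(a,(600,245),interpolation=2);b=cv2.resize(im[10:130],(600,343),interpolation=2)
cv2.imwrite("pics/fin.png",np.vstack([a,b]))
s=r.read_state();print(s["time"],s["ee_pos"],s["ft_force"])
```

```text
26.6 [ 0.44976902 -0.23528125  0.20013008] [-0.436231    0.14789511  0.35914102]
```

View pics/fin.png

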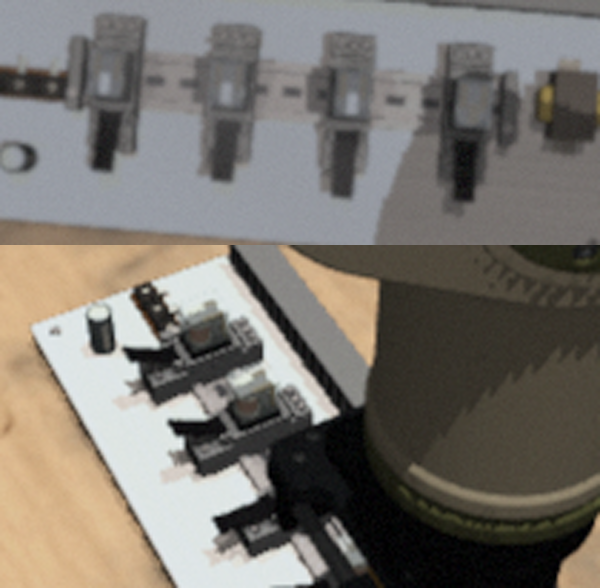

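The arm still blocks part of the view; tab 3 is at (245,515). I've used all ten pictures, so I'll clear the arm and check numerically against the first image.

{"method": "drive_tool", "body": {
  "series": [
    [[-3,-5,0],0],
    [[-3,-5,0],0],
    [[-3,-5,0],0],
    [[-3,-5,0],0],
    [[-3,-5,0],0],
    [[-3,-5,0],0],
    [[0,0,0],0],
    [[0,0,0],0],
    [[0,0,0],0],
    [[0,0,0],0]
  ]
}}

```text
time: 27.85
ee_pos: [0.2717, -0.5297, 0.2008]
eef_rot: [0.999, -0.04, 0.0, 0.0]
ft_force: [-0.3, -0.2, -0.3]
width: 0.0007
grip_force: 0.0
```

Run:
```python
from h import *
from bench import r,vision
o=np.load("pics/scene0.npz");c=vision.camera("scene")
g0,g1=[cv2.cvtColor(x["color"],cv2.COLOR_RGB2GRAY).astype(int) for x in(o,c)]
f=np.array([.9965,-.083]);u=np.array([.083,.9965])
for i in range(4):
    R=np.array([.5315,-.005])+u*.072*(2-i)
    # tab patch: change, and top row of dark pixels near tip
    for nm,X in(("tab",[*(R-.05*f),.06]),("relay",[*R,.08])):
        x,y=proj(o,X).round().astype(int);d=(g1-g0)[y-12:y+13,x-12:x+13];print(i+1,nm,(x,y),"changed px",(abs(d)>30).sum(),end="  ")
    x,y=proj(o,[*(R-.0545*f),.063]).round().astype(int)
    print("topdark rows",[[int(np.argmax(g[y-10:y+15,x+k]<50))-10 for k in range(-2,6)] for g in(g0,g1)])
print("pred tip drop px",proj(o,[.4763,-.0005,.063])-proj(o,[.4763,-.0005,.050]))
```

```text
1 tab (np.int64(276), np.int64(213)) changed px 0  1 relay (np.int64(299), np.int64(197)) changed px 0  topdark rows [[-10, -2, -2, -2, -1, -1, -1, -1], [-10, -2, -2, -2, -1, -1, -1, -1]]
2 tab (np.int64(293), np.int64(239)) changed px 0  2 relay (np.int64(317), np.int64(222)) changed px 0  topdark rows [[-10, -2, -2, -2, -2, -2, -2, -2], [-10, -2, -2, -2, -2, -2, -2, -2]]
3 tab (np.int64(310), np.int64(267)) changed px 118  3 relay (np.int64(336), np.int64(249)) changed px 89  topdark rows [[-10, -2, -2, -2, -2, -2, -3, -2], [3, 3, 3, 2, 2, 1, 1, 1]]
4 tab (np.int64(330), np.int64(298)) changed px 0  4 relay (np.int64(357), np.int64(279)) changed px 0  topdark rows [[-3, -3, -3, -3, -3, -3, -3, -3], [-3, -2, -3, -3, -3, -3, -3, -3]]
pred tip drop px [-0.28099396 -4.42947886]
```

Only tab 3 and relay 3 changed. Tab 3's tip dropped 4–5 px, against 4.4 px predicted for fully down. Handing in.

```bash
python3 -c "
from bench import r
print(r.close_job())"
```

```text
the job is handed in; nothing more can be done
None
```

Relay 3, third from the left, was the slack one: I pressed its ejector to the firm stop, the final image check shows its tab fully down and no change at the other three relays, and the job is handed in (no verdict was returned).

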